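# Put the bench containers back in their own drip dishes

## Task

Four containers stand in each other's round drip dishes. Swap them about, one at a time, with the empty square tray as a free spot if you need one, until each stands in the middle of its own dish: the tallest (domed vial) in the widest round dish, the second tallest (dropper bottle) in the second widest, the third (squat jar) in the third, and the shortest (little vial) in the smallest. Keep every container upright all the time, and let go of them all.

Things in the scene. Friction and masses are not known exactly. Their poses are not given: they have to be found in the camera images.
- domed_vial: Tallest of the four containers: white round vial with a grey domed cap, 104 mm tall; body 41 mm in diameter up to 80 mm height, cap 48 mm in diameter above that. Loose and light (under 100 g), closed, cap fixed. Origin: centre of its underside; z up along its axis; its yaw means nothing. At the start it stands in one of the round dishes that is not its own.
- dropper_bottle: Second tallest: slim brown dropper bottle with a pointed black nozzle, 82 mm tall; body 32 mm in diameter up to 58 mm height, cone nozzle at most 22 mm in diameter above. Loose and light (under 100 g), closed, cap fixed. Origin: centre of its underside; z up along its axis; its yaw means nothing. At the start it stands in one of the round dishes that is not its own.
- squat_jar: Third in height: broad squat specimen jar with a wide ribbed screw lid, 70 mm tall; body 44 mm in diameter up to 49 mm height, lid 48 mm in diameter above. Loose and light (under 100 g), closed, cap fixed. Origin: centre of its underside; z up along its axis; its yaw means nothing. At the start it stands in one of the round dishes that is not its own.
- little_vial: Shortest and smallest: little round vial with a ribbed screw cap, 58 mm tall; body 27 mm in diameter up to 38 mm height, cap 31 mm in diameter above. Loose and light (under 100 g), closed, cap fixed. Origin: centre of its underside; z up along its axis; its yaw means nothing. At the start it stands in one of the round dishes that is not its own.
- dish_widest: Round shallow stainless drip dish, fixed to the worktop, 126 mm across outside at its rim, 10 mm high, wall 4 mm, flat inside floor 4 mm above the worktop, inner width at the floor about 110 mm: the widest of the four round dishes, meant for the tallest container (domed vial). Origin: centre of its underside, on the worktop; z up; its yaw means nothing.
- dish_second: Round shallow stainless drip dish, fixed to the worktop, 108 mm across outside at its rim, 10 mm high, wall 4 mm, flat inside floor 4 mm above the worktop, inner width at the floor about 92 mm: the second widest of the four round dishes, meant for the second tallest container (dropper bottle). Origin: centre of its underside, on the worktop; z up; its yaw means nothing.
- dish_third: Round shallow stainless drip dish, fixed to the worktop, 90 mm across outside at its rim, 10 mm high, wall 4 mm, flat inside floor 4 mm above the worktop, inner width at the floor about 74 mm: the third widest of the four round dishes, meant for the third tallest container (squat jar). Origin: centre of its underside, on the worktop; z up; its yaw means nothing.
- dish_smallest: Round shallow stainless drip dish, fixed to the worktop, 72 mm across outside at its rim, 10 mm high, wall 4 mm, flat inside floor 4 mm above the worktop, inner width at the floor about 56 mm: the smallest of the four round dishes, meant for the shortest container (little vial). Origin: centre of its underside, on the worktop; z up; its yaw means nothing.
- spare_tray: Square shallow stainless tray, fixed, 90 x 90 mm, 10 mm high, wall 4 mm, floor 4 mm above the worktop; empty: the free spot. Origin: centre of its underside; z up. Tray and dishes lie at least 110 mm apart, centre to centre. A wall cabinet hangs behind: front 0.58 m ahead of the base axis (door handles nearer), underside 0.59 m above the worktop; carry low to keep the wrist clear of it.
Things that resemble listed ones, but are neither listed nor needed, are in the scene too. Leave any pink look-alike of the domed_vial alone.

How it is judged:
By the outcome, as a careful person would: the job done as asked, in the order asked, and still so for the second after the job is handed in, with the robot touching nothing.
It also fails if it takes over 141 s, if anything falls off the work surface, if the arm or the gripper's body presses on something with over 40 N, if the wrist force passes 120 N, or if a joint passes its speed limit or range.

## Robot

A 6-joint arm with a two-finger parallel gripper is mounted at the origin on a cart in front of the work surface, level with it; the furniture and walls round the work are solid. World frame = base frame: x ahead of the robot, y to its left, z up, the work surface at z = 0. Lengths are in m, angles in rad, forces in N, time in s.
With the tool pointing down it reaches from about 0.35 to 0.775 m from the base axis. Payload 7.3 kg.
Tool frame: the origin (TCP) lies at the very end of the fingers, on their centre line; the grasp point (between the pads) lies 19 mm behind it (pinch_z is the distance from the TCP to the grasp point, in m); z points along the fingers, y is the line along which they close (so a half turn about z gives the same grasp; the last joint's range is limited). The gripper opens to 92 mm and grips with 3 to 60 N. Pads are 19 mm wide; open, the fingers measure 130 mm over their backs; the gripper's body (75 mm by 190 mm) begins 47 mm behind the grasp point.
Start: joints at [1.07, 0.342, 1.524, -0, 1.275, -0.146], TCP at [0.182, 0.492, 0.227] pointing down, gripper open.
Joint ranges: [-2.53, 2.53], [-0.77, 2.02], [0.04, 2.7], [-1, 4.14], [0.28, 2.66], [-3.11, 3.11]. Speed limits (rad/s): [2.57, 2.57, 3.14, 3.14, 3.14, 3.14].

## Interface

Orientations are given as [roll, pitch, yaw] about the fixed x, y, z axes, in that order (R = Rz(yaw) Ry(pitch) Rx(roll)).
In Python, from cell import * gives the robot as it stands.
- The arm moves only by the tool arm_command, never from a script. Its arguments are lists of equal length, an entry for each row: "fingers": the gripper command: -1 is fully open, 1 is shut, values between are in proportion; "travel": the shift along the tool's x, y, z in m, a list of three; "dr": the turn, a rotation vector about the tool's x, y, z in degrees, a list of three. In form: {"fingers": [fingers, ...], "travel": [[x, y, z], ...], "dr": [[wx, wy, wz], ...]}. A call has 1 to 8 rows; each row is the pose to reach, as a shift and turn from the pose commanded when the call began, along the tool's axes at that moment; what a row does not reach only later rows make up. A row lasts 1/12 s, in which the tool goes at most 41.7 mm and 7.16 degrees, less where a joint would pass 70% of its speed; a pose out of reach is approached as far as the arm can. A call with a gripper value outside its range is refused whole. The fingers move at their own pace and stop on an object; "squeeze" is the grip in N (left out, the last holds). Time passes only in rows, so rows that repeat a pose let the fingers close. It gives the time, the measured TCP pose, the force, the opening and the grip force at its end, in the units of the state.
- observe(): the state, without advancing time (a new reading comes with each control period).
- read_camera(name): name is "side" or "top" or "wrist"; returns a dict with "color" (480x640x3 uint8, blue, green, red), "z_map" (480x640 float32, m along the optical axis (not along the pixel's ray), 0 where there is no reading), "fx", "fy", "cx", "cy" (pixels), "R" (3x3) and "t" (3): a world point X has camera coordinates R X + t. Camera axes: x right, y down, z forward; pixel columns grow to the right and rows downward; lengths in m; the calibration is good to about 2 mm. A picture is of the moment at which its call begins.
- hand_in(): hands the job in; it is judged then, once.
The state is a dict: "time": time; "qpos": joint angles; "qvel": joint speeds; "joint_efforts": joint torques, N m; "tool_pos": TCP position; "tool_rot": TCP orientation; "contact_force": force on the tool from outside, world axes, zero at the start; "torque": the same for the moment, N m; "opening": finger opening in m; "grip_force": force on a finger pad.
Only numpy, scipy, OpenCV 4.12 (cv2) and the standard library are available. Lean on these libraries where they do the work, as an engineer would, in place of code of your own. Each camera call takes 0.05 s, during which the arm holds its last target. There are 200 camera calls.

## Working session

There is one attempt and no reset: what is moved stays moved. The work goes in short steps, Python scripts to look and compute and a tool call to move; the robot and the scene stay as the last step left them, time stands still between calls to the robot, and variables do not carry over. Pictures are saved under pics/ and viewed, at most 14 in all, crops included, and the job is handed in when it is done.

Besides the shell and the picture viewer there is one more tool, called after "Emit:" as a command line: name --argument value ..., lists and objects as JSON in quotes. arm_command: Moves the arm, as the interface text tells. Its arguments: {"type":"object","properties":{"fingers":{"type":"array","items":{"type":"number"}},"travel":{"type":"array","items":{"type":"array","items":{"type":"number"}}},"dr":{"type":"array","items":{"type":"array","items":{"type":"number"}}},"squeeze":{"type":"number"}},"required":["fingers","travel","dr"]}

```bash
mkdir -p pics; ls; cat > h.py <<'E'
from cell import *
import numpy as np, cv2
def save(n,f):
    c=read_camera(n); cv2.imwrite('pics/'+f+'.png',c['color']); np.save('pics/'+f+'.npy',c,allow_pickle=True); return c
def load(f): return np.load('pics/'+f+'.npy',allow_pickle=True).item()
def w(c,u,v,d=None,z=None):
    r=np.array([(u-c['cx'])/c['fx'],(v-c['cy'])/c['fy'],1.])
    R=np.array(c['R']);t=np.array(c['t'])
    if z is not None:
        o=-R.T@t; k=R.T@r; return o+k*(z-o[2])/k[2]
    if d is None: d=c['z_map'][int(v),int(u)]
    return R.T@(r*d-t)
E
python3 - <<'E'
from h import *
save('top','top0');save('side','side0')
s=observe();print(s)
c=load('top0');print(c['R'],c['t'],c['fx'])
E
```

```text
pics
{'time': 0.1, 'qpos': array([ 1.06999393e+00,  3.42637691e-01,  1.52489134e+00, -1.56352466e-05,
        1.27541506e+00, -1.46018011e-01]), 'qvel': array([ 0.00110254, -0.00308453, -0.0029862 ,  0.00204251, -0.00014309,
       -0.00050136]), 'joint_efforts': array([ 1.25635561e-03, -4.32003236e+01, -2.44696265e+01,  7.18443585e-02,
        5.24819177e-02, -3.91360459e-05]), 'tool_pos': array([0.18219912, 0.49199194, 0.22613296]), 'tool_rot': array([-3.14025342e+00, -1.81840923e-04,  2.78681271e+00]), 'contact_force': array([0.71718869, 0.74831092, 0.46411115]), 'torque': array([ 0.01426883, -0.00261749, -0.02747572]), 'grip_force': 0.0, 'opening': 0.09216804858515794}
[[-0.02328695 -0.99969093 -0.00870363]
 [-0.98752236  0.02435805 -0.15558363]
 [ 0.15574754  0.00497196 -0.98778438]] [0.06962488 0.4267477  1.01828177] 475.2711095734948
```

View pics/top0.png

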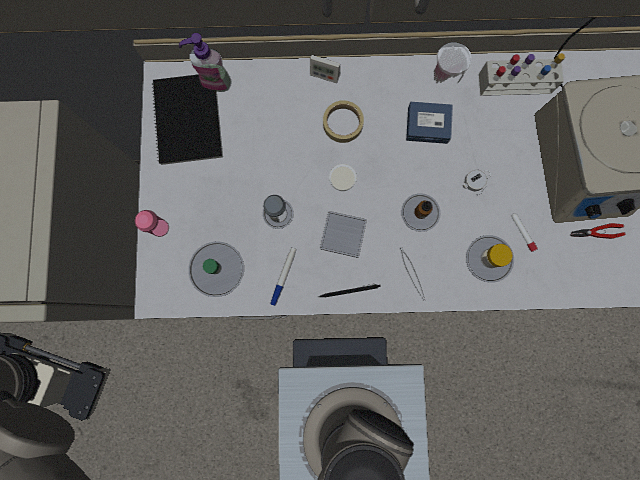

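View pics/side0.png

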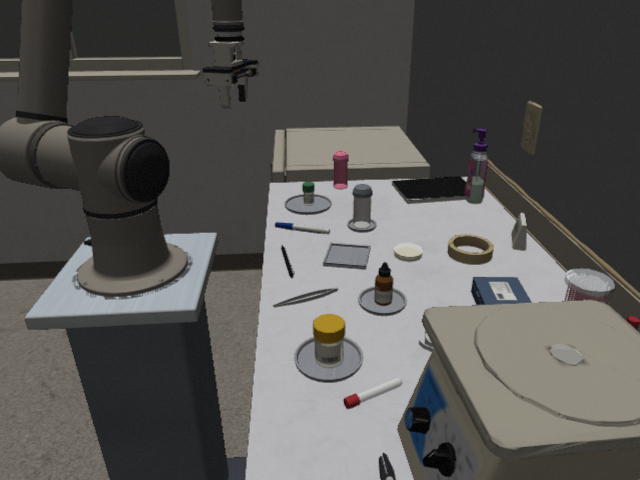

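The top view shows the little vial (green cap, 211,266) in the widest dish (216,268). The domed vial (275,205) is in the smallest dish (278,214), and the dropper bottle (424,208) is in the third dish (420,212). The squat jar (yellow lid, 498,256) is in the second dish (490,259), and the spare tray is at (344,234). The pink look-alike is at (150,222).

```bash
python3 - <<'E'
from h import *
c=load('top0');im=c['color']
def crop(u,v): return cv2.resize(im[v-37:v+38,u-50:u+50],(400,300),interpolation=cv2.INTER_CUBIC)
m=np.vstack([np.hstack([crop(216,260),crop(280,212)]),np.hstack([crop(420,212),crop(490,259)])])
cv2.imwrite('pics/m0.png',m)
# depth height map stats
v,u=np.mgrid[0:480,0:640]
d=c['z_map'];r=np.stack([(u-c['cx'])/c['fx'],(v-c['cy'])/c['fy'],np.ones_like(d)],-1)*d[...,None]
P=(r-np.array(c['t']))@np.array(c['R'])
np.save('pics/P0.npy',P)
for n,(a,b) in dict(little=(211,266),dome=(275,205),drop=(424,208),jar=(498,256),tray=(344,234)).items():
    q=P[b-16:b+17,a-16:a+17].reshape(-1,3);z=q[:,2]
    if n=='tray': print(n,np.median(q,0));continue
    zm=np.percentile(z,98.5 if n!='drop' else 99.8);t=q[z>zm-.006]
    print(n,zm,(t.min(0)+t.max(0))/2,t.max(0)-t.min(0),len(t))
print(np.median(P[280:295,340:360,2]))
E
```

```text
little 0.06462813152159198 [0.32494256 0.18292935 0.56592206] [0.12098639 0.25756718 1.01384342] 163
dome 0.1098884716321296 [0.38815795 0.11336699 0.58837374] [0.24741719 0.11844246 0.96894007] 218
drop 1.0728437731790421 [0.26444936 0.05414576 1.07284377] [0. 0. 0.] 6
jar 0.07717784431360344 [ 0.33282438 -0.14525917  0.57202785] [0.13675004 0.39880986 1.00163185] 381
tray [0.44164709 0.00524621 0.00438596]
0.001264282655180987
```

View pics/m0.png

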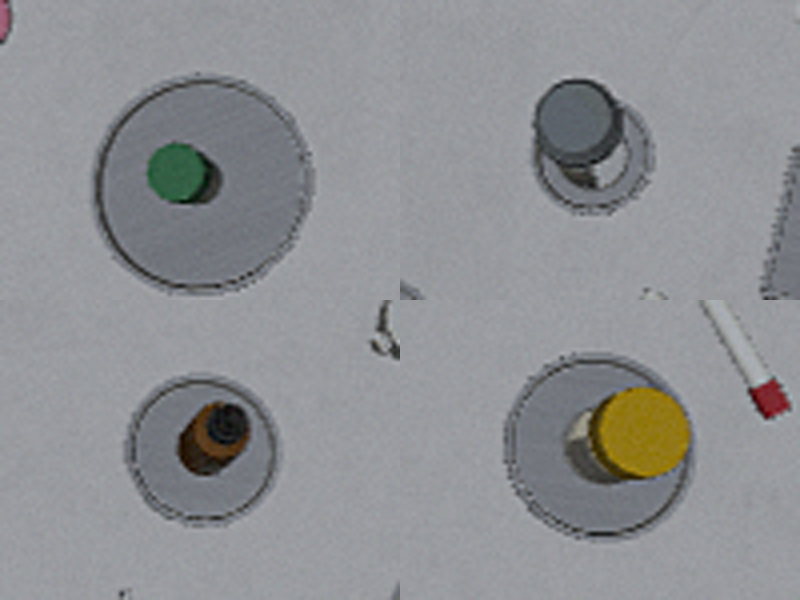

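The 4x montage confirms all four containers in wrong dishes. In montage pixels the dish centres are (203.5,185), (594,152), (203,450) and (600,446). The caps are at (177,172), (579,121), (229,425) and (642,433).

```bash
python3 - <<'E'
from h import *
c=load('top0')
def f(n,u0,v0,x,y,z): print(n,w(c,u0+(x+.5)/4-.5,v0+(y+.5)/4-.5,z=z).round(4))
for n,u0,v0,D,wd,T,z in [('widest/little',166,223,(203.5,185),220,(176.5,172.5),.062),('smallest/dome',230,175,(194,152),122,(179,121),.1),('third/drop',370,175,(203,150),153,(229,125),.075),('second/jar',440,222,(200,146),190,(241,133),.074)]:
    f(n+' dish',u0,v0,*D,.01); f(' top',u0,v0,*T,z)
    a=w(c,u0+(D[0]-wd/2)/4,v0+D[1]/4,z=.01)-w(c,u0+(D[0]+wd/2)/4,v0+D[1]/4,z=.01);print('  diam',np.linalg.norm(a).round(4))
print('tray',w(c,344,234,z=.01).round(4))
P=np.load('pics/P0.npy')
for n,(a,b) in dict(little=(210,266),dome=(275,205),drop=(427,206),jar=(500,255)).items(): print(n,P[b-1:b+2,a-1:a+2].reshape(-1,3).mean(0).round(4))
E
```

```text
widest/little dish [0.3688 0.294  0.01  ]
 top [0.3707 0.2968 0.062 ]
  diam 0.1237
smallest/dome dish [0.4943 0.1543 0.01  ]
 top [0.4916 0.1536 0.1   ]
  diam 0.0698
third/drop dish [ 0.4873 -0.1701  0.01  ]
 top [ 0.487  -0.1711  0.075 ]
  diam 0.087
second/jar dish [ 0.3782 -0.3192  0.01  ]
 top [ 0.3777 -0.3188  0.074 ]
  diam 0.1062
tray [0.4411 0.0054 0.01  ]
little [0.3702 0.2964 0.0615]
dome [0.4892 0.1513 0.109 ]
drop [ 0.4853 -0.1699  0.0813]
jar [ 0.3775 -0.3192  0.0735]
```

Emit:
arm_command --fingers '[-1,-1,-1,-1,-1,-1,-1,-1]' --travel '[[-0.0305,-0.0145,0.011],[-0.061,-0.029,0.022],[-0.0915,-0.044,0.033],[-0.122,-0.0585,0.043],[-0.153,-0.0735,0.054],[-0.1835,-0.088,0.065],[-0.214,-0.103,0.076],[-0.2446,-0.1175,0.087]]' --dr '[[0,0,-4],[0,0,-8],[0,0,-12],[0,0,-16],[0,0,-20.33],[0,0,-20.33],[0,0,-20.33],[0,0,-20.33]]'

```text
time: 0.77
tool_pos: [0.3716, 0.2957, 0.1391]
tool_rot: [-3.141, -0.0, -3.141]
contact_force: [0.9, 1.4, 0.7]
opening: 0.0915
grip_force: 0.0
```

Emit:
arm_command --fingers '[-1]' --travel '[[0,0,0]]' --dr '[[0,0,0]]'

```text
time: 0.85
tool_pos: [0.3734, 0.2931, 0.1377]
tool_rot: [-3.139, -0.002, 3.137]
contact_force: [1.0, -0.7, -0.1]
opening: 0.0917
grip_force: 0.0
```

```bash
python3 - <<'E'
from h import *
c=save('wrist','w1');s=observe();print(s['time'],s['tool_pos'],s['tool_rot'],-np.array(c['R']).T@np.array(c['t']))
E
```

```text
0.9 [0.37194704 0.29490697 0.13850241] [-3.14007826e+00 -2.16897767e-03  3.13690137e+00] [0.30303983 0.29407575 0.29529154]
```

View pics/w1.png

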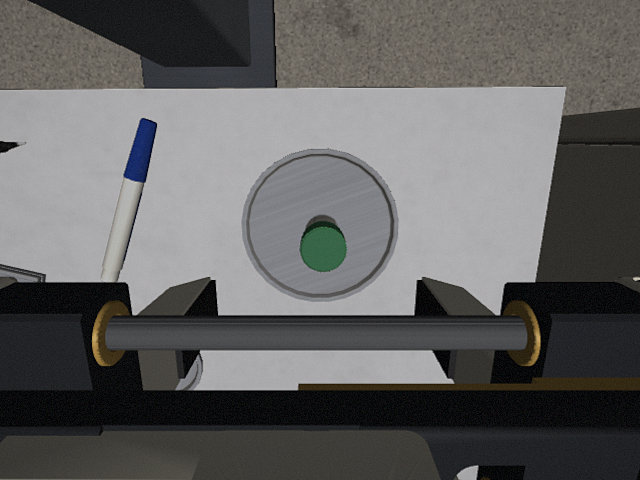

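The wrist view shows the dish centred at (320,224.5) and the green cap centred at (323,247).

```bash
python3 - <<'E'
from h import *
c=load('w1');print(w(c,320,224.5,z=.01),w(c,323.5,247.5,z=.062))
s=observe();print(s['tool_pos'])
E
```

```text
[0.36667528 0.29600879 0.01      ] [0.37055995 0.29792659 0.062     ]
[0.37194704 0.29490697 0.13850241]
```

Emit:
arm_command --fingers '[-1,-1,-1,-1,-1,1,1,1]' --travel '[[0,0,0.035],[0,0,0.07],[0,0,0.1],[0,0,0.12],[0,0,0.126],[0,0,0.126],[0,0,0.126],[0,0,0.126]]' --dr '[[0,0,0],[0,0,0],[0,0,0],[0,0,0],[0,0,0],[0,0,0],[0,0,0],[0,0,0]]' --squeeze 12

```text
time: 1.57
tool_pos: [0.3717, 0.2981, 0.0152]
tool_rot: [3.14, 0.002, -3.141]
contact_force: [-0.1, -0.2, 0.3]
opening: 0.0763
grip_force: 0.0
```

Emit:
arm_command --fingers '[1,1,1,1]' --travel '[[0,0,0],[0,0,0],[0,0,0],[0,0,0]]' --dr '[[0,0,0],[0,0,0],[0,0,0],[0,0,0]]'

```text
time: 1.9
tool_pos: [0.3712, 0.2973, 0.0143]
tool_rot: [3.141, 0.001, 3.142]
contact_force: [-0.0, 0.8, -0.1]
opening: 0.0497
grip_force: 0.0
```

Emit:
arm_command --fingers '[1,1,1,1,1,1,1,1]' --travel '[[0,0,0],[0,0,0],[0,0,0],[0,0,0],[0,0,0],[0,0,-0.01],[0,0,-0.035],[0,0,-0.06]]' --dr '[[0,0,0],[0,0,0],[0,0,0],[0,0,0],[0,0,0],[0,0,0],[0,0,0],[0,0,0]]'

```text
time: 2.57
tool_pos: [0.3702, 0.2967, 0.0742]
tool_rot: [-3.14, -0.002, 3.142]
contact_force: [1.2, 0.6, -0.0]
opening: 0.0305
grip_force: 12.0
```

Emit:
arm_command --fingers '[1,1,1,1,1,1,1,1]' --travel '[[-0.005,-0.02,0],[-0.014,-0.058,0],[-0.023,-0.096,0],[-0.032,-0.134,0],[-0.041,-0.172,0],[-0.05,-0.21,0],[-0.06,-0.248,0],[-0.068,-0.28,0]]' --dr '[[0,0,0],[0,0,0],[0,0,0],[0,0,0],[0,0,0],[0,0,0],[0,0,0],[0,0,0]]'

```text
time: 3.23
tool_pos: [0.4394, 0.0148, 0.0745]
tool_rot: [-3.141, 0.001, 3.141]
contact_force: [0.1, 0.2, -0.2]
opening: 0.0308
grip_force: 12.0
```

Emit:
arm_command --fingers '[1,1,1,1,1,1,1,1]' --travel '[[-0.002,-0.011,0],[-0.002,-0.011,0.02],[-0.002,-0.011,0.04],[-0.002,-0.011,0.05],[-0.002,-0.011,0.055],[-0.002,-0.011,0.058],[-0.002,-0.011,0.0595],[-0.002,-0.011,0.0595]]' --dr '[[0,0,0],[0,0,0],[0,0,0],[0,0,0],[0,0,0],[0,0,0],[0,0,0],[0,0,0]]'

```text
time: 3.9
tool_pos: [0.4412, 0.0064, 0.0146]
tool_rot: [3.142, 0.001, -3.141]
contact_force: [-0.3, 0.0, 1.2]
opening: 0.0308
grip_force: 12.0
```

Emit:
arm_command --fingers '[-1,-1,-1,-1,-1,-1,-1,-1]' --travel '[[0,0,0],[0,0,0],[0,0,0],[0,0,-0.02],[0,0,-0.055],[0,0,-0.09],[0,0,-0.125],[0,0,-0.145]]' --dr '[[0,0,0],[0,0,0],[0,0,0],[0,0,0],[0,0,0],[0,0,0],[0,0,0],[0,0,0]]'

```text
time: 4.57
tool_pos: [0.4421, 0.006, 0.163]
tool_rot: [-3.141, 0.005, -3.142]
contact_force: [0.5, -0.2, -0.6]
opening: 0.0799
grip_force: 0.0
```

Emit:
arm_command --fingers '[-1,-1,-1,-1,-1,-1]' --travel '[[-0.011,0.034,0],[-0.023,0.07,0],[-0.036,0.108,0],[-0.047,0.138,0],[-0.051,0.148,0],[-0.051,0.148,0]]' --dr '[[0,0,0],[0,0,0],[0,0,0],[0,0,0],[0,0,0],[0,0,0]]'

```text
time: 5.07
tool_pos: [0.4923, 0.1563, 0.1592]
tool_rot: [3.141, 0.001, -3.138]
contact_force: [-1.4, 0.1, 0.4]
opening: 0.0915
grip_force: 0.0
```

```bash
python3 - <<'E'
from h import *
c=save('wrist','w2');t=save('top','top2');s=observe();print(s['time'],s['tool_pos'],s['tool_rot'])
cv2.imwrite('pics/m2.png',np.hstack([cv2.resize(c['color'],(480,360)),cv2.resize(t['color'][160:310,255:395],(320,343))[:343] if 0 else cv2.resize(t['color'][160:295,270:390],(320,360))]))
E
```

```text
5.1667 [0.49138137 0.15370411 0.15900145] [-3.14098092e+00 -8.75658100e-04 -3.14063985e+00]
```

View pics/m2.png

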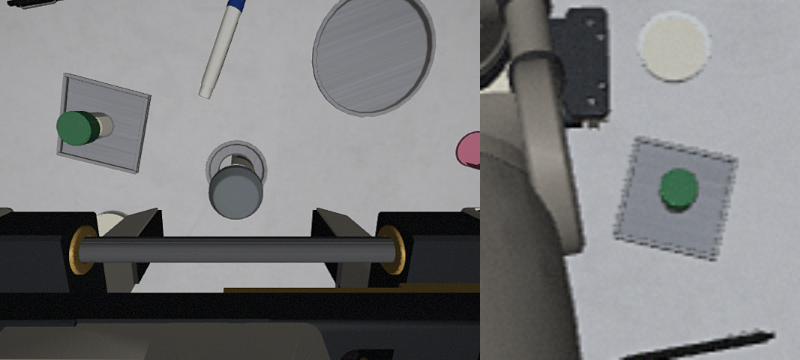

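The vial stands upright in the tray. In the wrist half (scale 0.75) the dome cap is at (236,192), the smallest dish at (237,172), and the tray corners are (64,73), (152,95), (138,173) and (57,154).

```bash
python3 - <<'E'
from h import *
c=load('w2');k=4/3
print(w(c,236.5*k,192*k,z=.1),w(c,237*k,172*k,z=.01),w(c,103*k,124*k,z=.01),w(c,374*k,54.5*k,z=.01))
t=load('top2');print('little', w(t,270+(679-480)*120/320,160+185*135/360,z=.062))
E
```

```text
[0.49026348 0.15593634 0.1       ] [0.494941  0.1563589 0.01     ] [0.44177244 0.0105824  0.01      ] [0.37138234 0.29570097 0.01      ]
little [0.44251409 0.0061495  0.062     ]
```

Emit:
arm_command --fingers '[-1,-1,-1,-1,-0.5,1,1,1]' --travel '[[0,0,0.025],[0,0,0.06],[0,0,0.09],[0,0,0.107],[0,0,0.111],[0,0,0.111],[0,0,0.111],[0,0,0.111]]' --dr '[[0,0,0],[0,0,0],[0,0,0],[0,0,0],[0,0,0],[0,0,0],[0,0,0],[0,0,0]]'

```text
time: 5.83
tool_pos: [0.4929, 0.1538, 0.0498]
tool_rot: [3.141, 0.003, 3.141]
contact_force: [0.3, 0.0, 0.6]
opening: 0.0701
grip_force: 0.0
```

Emit:
arm_command --fingers '[1,1,1,1,1,1,1]' --travel '[[0,0,0],[0,0,0],[0,0,0],[0,0,0],[0,0,0],[0,0,0],[0,0,0]]' --dr '[[0,0,0],[0,0,0],[0,0,0],[0,0,0],[0,0,0],[0,0,0],[0,0,0]]'

```text
time: 6.42
tool_pos: [0.4924, 0.1544, 0.0488]
tool_rot: [3.141, 0.001, -3.141]
contact_force: [-0.1, 0.6, 5.7]
opening: 0.0473
grip_force: 12.0
```

Emit:
arm_command --fingers '[0,-0.3,-0.3,-0.3,1,1,1,1]' --travel '[[0,0,0],[0,0,0],[0,0,0],[0,0,-0.009],[0,0,-0.009],[0,0,-0.009],[0,0,-0.009],[0,0,-0.009]]' --dr '[[0,0,0],[0,0,0],[0,0,0],[0,0,0],[0,0,0],[0,0,0],[0,0,0],[0,0,0]]'

```text
time: 7.08
tool_pos: [0.4922, 0.1543, 0.0575]
tool_rot: [3.141, 0.001, -3.142]
contact_force: [-0.7, 1.5, 3.4]
opening: 0.0474
grip_force: 12.0
```

Emit:
arm_command --fingers '[1,1,1,1]' --travel '[[0,0,0],[0,0,0],[0,0,0],[0,0,0]]' --dr '[[0,0,0],[0,0,0],[0,0,0],[0,0,0]]'

```text
time: 7.42
tool_pos: [0.4922, 0.1543, 0.0575]
tool_rot: [3.141, 0.001, -3.142]
contact_force: [0.6, 0.5, 5.2]
opening: 0.0471
grip_force: 12.0
```

```bash
python3 - <<'E'
from h import *
t=save('side','s3');print(observe()['opening'],observe()['grip_force'],observe()['contact_force'],observe()['tool_pos'])
cv2.imwrite('pics/m3.png',cv2.resize(t['color'][110:260,280:480],(800,600)))
E
```

```text
0.047560748558812 11.977901458740234 [0.3770296  0.9146806  5.34497335] [0.49218763 0.15428259 0.05746432]
```

View pics/m3.png

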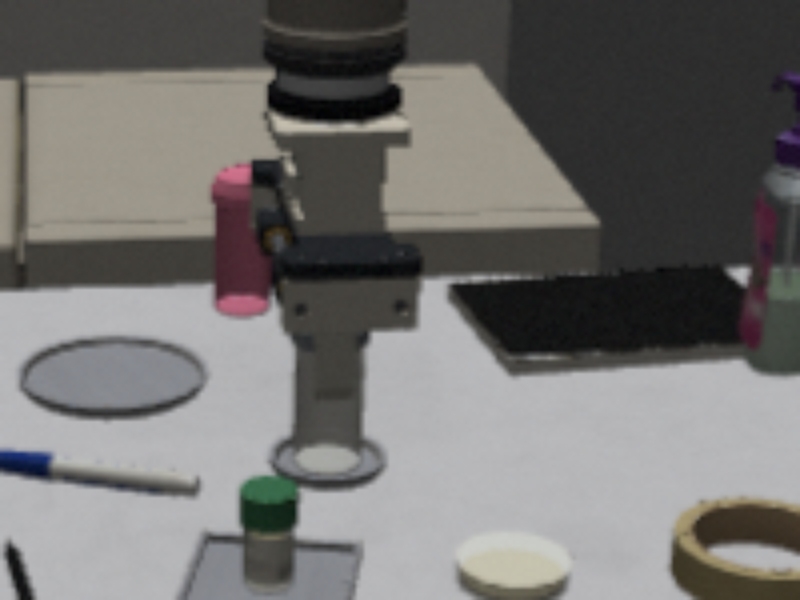

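The side view shows the vial standing vertical in the grip, with the little vial upright in the tray.

Emit:
arm_command --fingers '[1,1,1,1,1,1,1,1]' --travel '[[0,0,-0.01],[0,0,-0.03],[0,0,-0.045],[0.012,0.014,-0.05],[0.036,0.041,-0.05],[0.061,0.07,-0.05],[0.087,0.1,-0.05],[0.11,0.126,-0.05]]' --dr '[[0,0,0],[0,0,0],[0,0,0],[0,0,0],[0,0,0],[0,0,0],[0,0,0],[0,0,0]]'

```text
time: 8.13
tool_pos: [0.38, 0.281, 0.1074]
tool_rot: [-3.141, -0.001, 3.141]
contact_force: [0.3, 0.9, -0.7]
opening: 0.0472
grip_force: 12.0
```

Emit:
arm_command --fingers '[1,1,1,1,1,1,1,1]' --travel '[[0.012,0.014,0],[0.013,0.015,0.01],[0.013,0.015,0.025],[0.013,0.015,0.035],[0.013,0.015,0.043],[0.013,0.015,0.047],[0.013,0.015,0.049],[0.013,0.015,0.0495]]' --dr '[[0,0,0],[0,0,0],[0,0,0],[0,0,0],[0,0,0],[0,0,0],[0,0,0],[0,0,0]]'

```text
time: 8.8
tool_pos: [0.369, 0.295, 0.0576]
tool_rot: [-3.141, -0.0, 3.141]
contact_force: [-0.3, -0.7, -0.6]
opening: 0.0471
grip_force: 12.0
```

Emit:
arm_command --fingers '[1,1,0.3,-1,-1,-1,-1,-1]' --travel '[[0,0,0.001],[0,0,0.001],[0,0,0.001],[0,0,0.001],[0,0,0.001],[0,0,0.001],[0,0,0.001],[0,0,0.001]]' --dr '[[0,0,0],[0,0,0],[0,0,0],[0,0,0],[0,0,0],[0,0,0],[0,0,0],[0,0,0]]'

```text
time: 9.47
tool_pos: [0.3689, 0.2952, 0.0567]
tool_rot: [3.142, -0.0, -3.142]
contact_force: [-0.3, 0.1, 1.1]
opening: 0.0759
grip_force: 0.0
```

Emit:
arm_command --fingers '[-1,-1,-1,-1,-1,-1]' --travel '[[0,0,0],[0,0,-0.015],[0,0,-0.045],[0,0,-0.08],[0,0,-0.103],[0,0,-0.103]]' --dr '[[0,0,0],[0,0,0],[0,0,0],[0,0,0],[0,0,0],[0,0,0]]'

```text
time: 9.97
tool_pos: [0.3713, 0.2966, 0.1643]
tool_rot: [3.137, 0.008, -3.141]
contact_force: [0.0, 0.2, 1.4]
opening: 0.0919
grip_force: 0.0
```

```bash
python3 - <<'E'
from h import *
c=save('wrist','w4');s=observe();print(s['time'],s['tool_pos'])
cv2.imwrite('pics/w4.png',cv2.resize(c['color'],(800,600)))
E
```

```text
10.0167 [0.37017228 0.29593829 0.1619522 ]
```

View pics/w4.png

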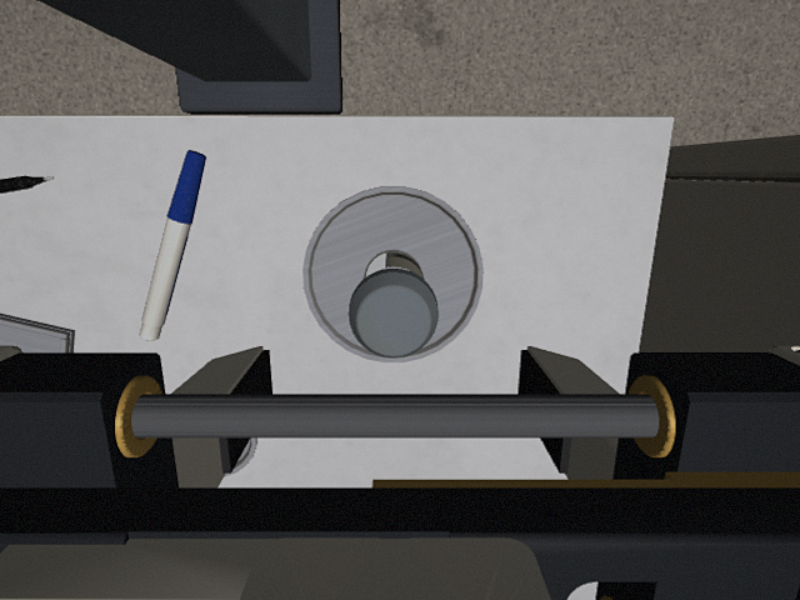

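The vial stands upright in the widest dish: dish centre at (393,273.5), cap at (393.5,313) in the 800x600 view.

```bash
python3 - <<'E'
from h import *
c=load('w4');k=.8
print(w(c,393*k,273.5*k,z=.01),w(c,393.5*k,312*k,z=.1))
E
```

```text
[0.3668897  0.29591516 0.01      ] [0.36706974 0.29617514 0.1       ]
```

Emit:
arm_command --fingers '[-1,-1,-1,-1,-1,-1,-1,-1]' --travel '[[-0.007,-0.03,0],[-0.017,-0.069,0],[-0.026,-0.107,0],[-0.036,-0.146,0],[-0.046,-0.185,0],[-0.055,-0.223,0],[-0.065,-0.262,0],[-0.072,-0.289,0]]' --dr '[[0,0,0],[0,0,0],[0,0,0],[0,0,0],[0,0,0],[0,0,0],[0,0,0],[0,0,0]]'

```text
time: 10.68
tool_pos: [0.4406, 0.0033, 0.1585]
tool_rot: [-3.141, -0.002, 3.14]
contact_force: [0.1, 0.2, -0.8]
opening: 0.092
grip_force: 0.0
```

Emit:
arm_command --fingers '[-1,-1,-1,-1,-1,-0.5,0,1]' --travel '[[0,0,0.02],[0,0,0.05],[0,0,0.085],[0,0,0.115],[0,0,0.138],[0,0,0.146],[0,0,0.146],[0,0,0.146]]' --dr '[[0,0,0],[0,0,0],[0,0,0],[0,0,0],[0,0,0],[0,0,0],[0,0,0],[0,0,0]]'

```text
time: 11.35
tool_pos: [0.4404, 0.0063, 0.0131]
tool_rot: [3.141, -0.002, -3.141]
contact_force: [0.3, -0.5, 0.9]
opening: 0.0767
grip_force: 0.0
```

Emit:
arm_command --fingers '[1,1,1,1,1,1,1,1]' --travel '[[0,0,0],[0,0,0],[0,0,0],[0,0,0],[0,0,0],[0,0,0],[0,0,0],[0,0,0]]' --dr '[[0,0,0],[0,0,0],[0,0,0],[0,0,0],[0,0,0],[0,0,0],[0,0,0],[0,0,0]]'

```text
time: 12.02
tool_pos: [0.441, 0.0062, 0.0138]
tool_rot: [3.142, 0.0, 3.142]
contact_force: [0.4, -0.1, 1.5]
opening: 0.0307
grip_force: 12.0
```

Emit:
arm_command --fingers '[1,1,1,1]' --travel '[[0,0,0],[0,0,0],[0,0,0],[0,0,0]]' --dr '[[0,0,0],[0,0,0],[0,0,0],[0,0,0]]'

```text
time: 12.35
tool_pos: [0.441, 0.0062, 0.0138]
tool_rot: [3.142, 0.0, -3.142]
contact_force: [-0.5, -0.6, 3.0]
opening: 0.0309
grip_force: 12.0
```

Emit:
arm_command --fingers '[1,1,1,1,1,1,1,1]' --travel '[[0,0,-0.015],[0,0,-0.04],[-0.005,0.015,-0.05],[-0.016,0.045,-0.05],[-0.029,0.08,-0.05],[-0.04,0.11,-0.05],[-0.049,0.136,-0.05],[-0.054,0.149,-0.05]]' --dr '[[0,0,0],[0,0,0],[0,0,0],[0,0,0],[0,0,0],[0,0,0],[0,0,0],[0,0,0]]'

```text
time: 13.02
tool_pos: [0.4955, 0.1579, 0.0636]
tool_rot: [3.141, 0.001, -3.14]
contact_force: [-0.4, -0.4, 0.9]
opening: 0.0309
grip_force: 12.0
```

Emit:
arm_command --fingers '[1,1,1,1,1,1,1,1]' --travel '[[0,0,0],[0,0,0.01],[0,0,0.025],[0,0,0.038],[0,0,0.045],[0,0,0.048],[0,0,0.0495],[0,0,0.05]]' --dr '[[0,0,0],[0,0,0],[0,0,0],[0,0,0],[0,0,0],[0,0,0],[0,0,0],[0,0,0]]'

```text
time: 13.68
tool_pos: [0.495, 0.1545, 0.0138]
tool_rot: [-3.142, -0.0, 3.141]
contact_force: [-0.1, 0.0, -0.0]
opening: 0.0313
grip_force: 12.0
```

Emit:
arm_command --fingers '[1,0.3,-0.5,-1,-1,-1,-1,-1]' --travel '[[0,0,0],[0,0,0],[0,0,0],[0,0,0],[0,0,0],[0,0,-0.02],[0,0,-0.055],[0,0,-0.09]]' --dr '[[0,0,0],[0,0,0],[0,0,0],[0,0,0],[0,0,0],[0,0,0],[0,0,0],[0,0,0]]'

```text
time: 14.35
tool_pos: [0.4939, 0.1551, 0.1039]
tool_rot: [-3.141, -0.003, -3.142]
contact_force: [1.3, 0.3, -0.4]
opening: 0.0676
grip_force: 0.0
```

Emit:
arm_command --fingers '[-1,-1,-1]' --travel '[[0,0,-0.036],[0,0,-0.056],[0,0,-0.056]]' --dr '[[0,0,0],[0,0,0],[0,0,0]]'

```text
time: 14.6
tool_pos: [0.4975, 0.1557, 0.1648]
tool_rot: [3.14, 0.01, -3.141]
contact_force: [-0.3, 0.8, -0.2]
opening: 0.0871
grip_force: 0.0
```

```bash
python3 - <<'E'
from h import *
c=save('wrist','w5');s=observe();print(s['time'],s['tool_pos'])
cv2.imwrite('pics/w5.png',cv2.resize(c['color'],(800,600)))
E
```

```text
14.65 [0.49622881 0.15548045 0.16218042]
```

View pics/w5.png

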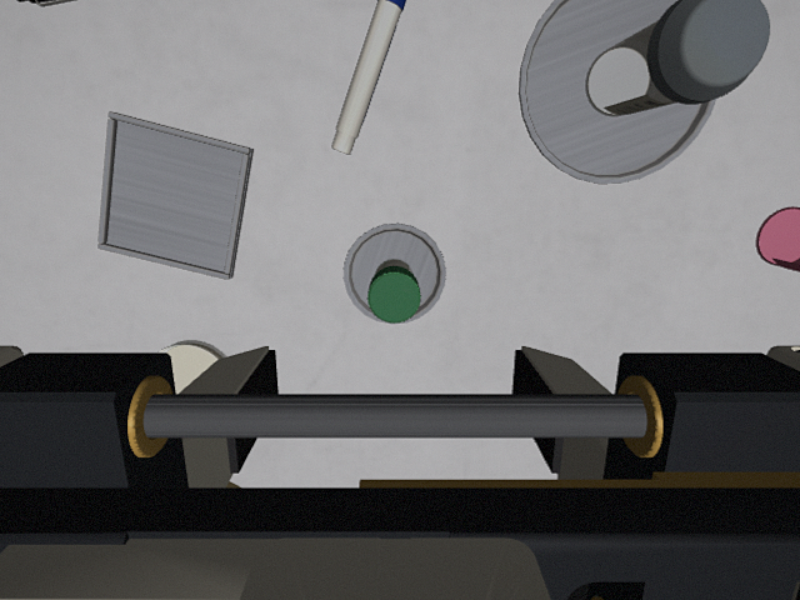

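The little vial stands upright in the smallest dish: dish at (395,273.5), cap at (394,296).

```bash
python3 - <<'E'
from h import *
c=load('w5');k=.8
print(w(c,395*k,273.5*k,z=.01),w(c,394*k,297*k,z=.062),w(c,173*k,197*k,z=.01))
E
```

```text
[0.49350668 0.15599271 0.01      ] [0.49612959 0.15535145 0.062     ] [0.44196031 0.00973027 0.01      ]
```

Emit:
arm_command --fingers '[-1,-1,-1,-1,-1,-1,-1,-1]' --travel '[[0.001,-0.035,0],[0.002,-0.076,0],[0.003,-0.117,0],[0.004,-0.158,0],[0.005,-0.199,0],[0.006,-0.24,0],[0.007,-0.28,0],[0.008,-0.31,0]]' --dr '[[0,0,0],[0,0,0],[0,0,0],[0,0,0],[0,0,0],[0,0,0],[0,0,0],[0,0,0]]'

```text
time: 15.32
tool_pos: [0.4858, -0.1575, 0.1582]
tool_rot: [3.141, -0.002, 3.14]
contact_force: [-0.1, 0.4, -0.2]
opening: 0.0919
grip_force: 0.0
```

Emit:
arm_command --fingers '[-1,-1,-1]' --travel '[[0,-0.0155,0],[0,-0.0155,0],[0,-0.0155,0]]' --dr '[[0,0,0],[0,0,0],[0,0,0]]'

```text
time: 15.57
tool_pos: [0.4861, -0.1704, 0.1583]
tool_rot: [3.14, -0.002, 3.14]
contact_force: [-0.7, 0.2, -0.5]
opening: 0.0923
grip_force: 0.0
```

```bash
python3 - <<'E'
from h import *
c=save('wrist','w6');s=observe();print(s['time'],s['tool_pos'])
cv2.imwrite('pics/w6.png',cv2.resize(c['color'],(800,600)))
E
```

```text
15.6167 [ 0.48624449 -0.16954977  0.15853942]
```

View pics/w6.png

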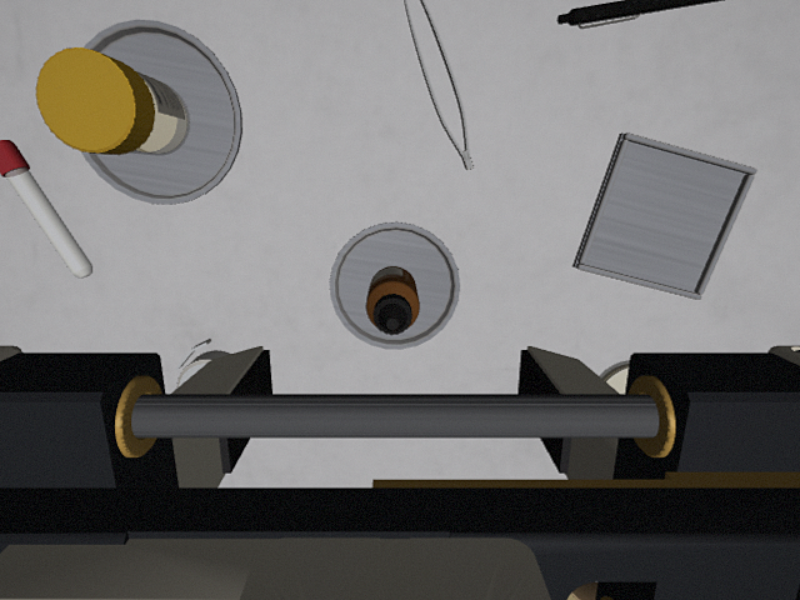

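The wrist view shows the third dish at (394.5,285), the dropper shoulder at (393,302) with its tip at (393,321), the second dish at (163,112), and the tray at (663,217).

```bash
python3 - <<'E'
from h import *
c=load('w6');k=.8
for u,v,z in [(394.5,285,.01),(393,302,.062),(394,322,.086),(663,217,.01),(163,112,.01),(85,101,.074)]: print(w(c,u*k,v*k,z=z).round(4))
E
```

```text
[ 0.4869 -0.1705  0.01  ]
[ 0.4848 -0.1713  0.062 ]
[ 0.4891 -0.1708  0.086 ]
[0.4417 0.0053 0.01  ]
[ 0.3769 -0.3131  0.01  ]
[ 0.38   -0.3205  0.074 ]
```

Emit:
arm_command --fingers '[-1,-1,-1,-1,-1,0,1,1]' --travel '[[0,0,0.02],[0,0,0.05],[0,0,0.085],[0,0,0.115],[0,0,0.131],[0,0,0.1365],[0,0,0.1365],[0,0,0.1365]]' --dr '[[0,0,0],[0,0,0],[0,0,0],[0,0,0],[0,0,0],[0,0,0],[0,0,0],[0,0,0]]'

```text
time: 16.28
tool_pos: [0.4875, -0.1696, 0.0238]
tool_rot: [-3.141, 0.001, -3.14]
contact_force: [-0.2, 0.5, -0.2]
opening: 0.0766
grip_force: 0.0
```

Emit:
arm_command --fingers '[1,1,1,1,1,1,1,1]' --travel '[[0,0,0],[0,0,0],[0,0,0],[0,0,0],[0,0,0],[0,0,0],[0,0,0],[0,0,0]]' --dr '[[0,0,0],[0,0,0],[0,0,0],[0,0,0],[0,0,0],[0,0,0],[0,0,0],[0,0,0]]'

```text
time: 16.95
tool_pos: [0.487, -0.1704, 0.0234]
tool_rot: [-3.142, 0.0, 3.142]
contact_force: [-0.2, -0.7, 2.5]
opening: 0.0319
grip_force: 12.0
```

Emit:
arm_command --fingers '[1,1]' --travel '[[0,0,0],[0,0,0]]' --dr '[[0,0,0],[0,0,0]]'

```text
time: 17.12
tool_pos: [0.487, -0.1704, 0.0233]
tool_rot: [-3.141, 0.0, 3.142]
contact_force: [-0.1, 0.5, 2.7]
opening: 0.032
grip_force: 12.0
```

Emit:
arm_command --fingers '[1,1,1,1,1,1,1,1]' --travel '[[0,0,-0.015],[0,0,-0.04],[0.005,0.02,-0.05],[0.014,0.055,-0.05],[0.024,0.093,-0.05],[0.033,0.13,-0.05],[0.041,0.16,-0.05],[0.0455,0.1765,-0.05]]' --dr '[[0,0,0],[0,0,0],[0,0,0],[0,0,0],[0,0,0],[0,0,0],[0,0,0],[0,0,0]]'

```text
time: 17.78
tool_pos: [0.4395, 0.009, 0.073]
tool_rot: [3.141, -0.002, -3.14]
contact_force: [-0.5, -0.6, -0.5]
opening: 0.0313
grip_force: 12.0
```

Emit:
arm_command --fingers '[1,1,1,1,1,1,1,1]' --travel '[[0,0,0],[0,0,0.01],[0,0,0.025],[0,0,0.038],[0,0,0.045],[0,0,0.048],[0,0,0.0495],[0,0,0.05]]' --dr '[[0,0,0],[0,0,0],[0,0,0],[0,0,0],[0,0,0],[0,0,0],[0,0,0],[0,0,0]]'

```text
time: 18.45
tool_pos: [0.4417, 0.0058, 0.0234]
tool_rot: [3.142, 0.0, 3.141]
contact_force: [-0.6, 0.8, -1.3]
opening: 0.032
grip_force: 12.0
```

Emit:
arm_command --fingers '[1,0.3,-0.5,-1,-1,-1,-1,-1]' --travel '[[0,0,0],[0,0,0],[0,0,0],[0,0,0],[0,0,0],[0,0,-0.02],[0,0,-0.055],[0,0,-0.09]]' --dr '[[0,0,0],[0,0,0],[0,0,0],[0,0,0],[0,0,0],[0,0,0],[0,0,0],[0,0,0]]'

```text
time: 19.12
tool_pos: [0.4404, 0.0063, 0.1137]
tool_rot: [3.141, -0.003, -3.142]
contact_force: [1.5, -0.4, 0.0]
opening: 0.0668
grip_force: 0.0
```

Emit:
arm_command --fingers '[-1,-1]' --travel '[[0,0,-0.036],[0,0,-0.046]]' --dr '[[0,0,0],[0,0,0]]'

```text
time: 19.28
tool_pos: [0.4437, 0.0059, 0.1642]
tool_rot: [-3.14, 0.008, -3.141]
contact_force: [1.4, 0.0, -0.0]
opening: 0.0804
grip_force: 0.0
```

Emit:
arm_command --fingers '[-1,-1,-1,-1,-1,-1,-1,-1]' --travel '[[0.006,-0.03,0],[0.013,-0.067,0],[0.021,-0.106,0],[0.028,-0.145,0],[0.036,-0.184,0],[0.044,-0.224,0],[0.051,-0.263,0],[0.058,-0.3,0]]' --dr '[[0,0,0],[0,0,0],[0,0,0],[0,0,0],[0,0,0],[0,0,0],[0,0,0],[0,0,0]]'

```text
time: 19.95
tool_pos: [0.3826, -0.2959, 0.1594]
tool_rot: [-3.141, 0.0, 3.141]
contact_force: [1.7, 0.3, -0.0]
opening: 0.0914
grip_force: 0.0
```

Emit:
arm_command --fingers '[-1,-1,-1]' --travel '[[0.0055,-0.025,0],[0.0055,-0.025,0],[0.0055,-0.025,0]]' --dr '[[0,0,0],[0,0,0],[0,0,0]]'

```text
time: 20.2
tool_pos: [0.3774, -0.3196, 0.1589]
tool_rot: [3.141, -0.0, 3.139]
contact_force: [-0.2, 0.4, -0.5]
opening: 0.0914
grip_force: 0.0
```

```bash
python3 - <<'E'
from h import *
c=save('wrist','w7');t=save('top','top7');s=observe();print(s['time'],s['tool_pos'])
a=cv2.resize(c['color'],(480,360));b=cv2.resize(t['color'][160:295,270:390],(320,360))
cv2.imwrite('pics/m7.png',np.hstack([a,b]))
E
```

```text
20.3 [ 0.37786095 -0.31775585  0.15900064]
```

View pics/m7.png

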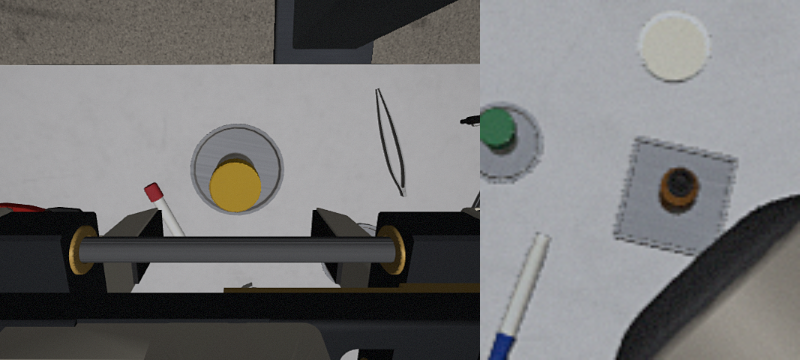

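The jar's lid is at (235.5,187) and the second dish at (237.5,169) in the left half. The dropper stands upright in the tray, and a pen runs from (152,188) to (185,238).

```bash
python3 - <<'E'
from h import *
c=load('w7');k=4/3
for u,v,z in [(237.5,169,.01),(235.5,187,.074),(152,188,.008),(165,210,.008),(185,238,.008)]: print(w(c,u*k,v*k,z=z).round(4))
t=load('top7');print(w(t,270+(680-480)*120/320,160+186*135/360,z=.07))
E
```

```text
[ 0.3763 -0.3189  0.01  ]
[ 0.3786 -0.3208  0.074 ]
[ 0.3991 -0.4183  0.008 ]
[ 0.4264 -0.4051  0.008 ]
[ 0.463  -0.3833  0.008 ]
[0.44026992 0.0057524  0.07      ]
```

Emit:
arm_command --fingers '[-1,-1,-1,-1,-1,0,1,1]' --travel '[[0,-0.001,0.02],[0,-0.001,0.05],[0,-0.001,0.085],[0,-0.001,0.112],[0,-0.001,0.126],[0,-0.001,0.131],[0,-0.001,0.131],[0,-0.001,0.131]]' --dr '[[0,0,0],[0,0,0],[0,0,0],[0,0,0],[0,0,0],[0,0,0],[0,0,0],[0,0,0]]'

```text
time: 20.97
tool_pos: [0.3787, -0.3194, 0.029]
tool_rot: [-3.141, 0.001, -3.14]
contact_force: [0.2, 0.2, 1.0]
opening: 0.0764
grip_force: 0.0
```

Emit:
arm_command --fingers '[1,1,1,1,1,1,1,1]' --travel '[[0,0,0],[0,0,0],[0,0,0],[0,0,0],[0,0,0],[0,0,0],[0,0,0],[0,0,0]]' --dr '[[0,0,0],[0,0,0],[0,0,0],[0,0,0],[0,0,0],[0,0,0],[0,0,0],[0,0,0]]'

```text
time: 21.63
tool_pos: [0.3782, -0.3202, 0.0287]
tool_rot: [-3.141, 0.001, 3.141]
contact_force: [-0.3, 0.1, 5.3]
opening: 0.0479
grip_force: 12.0
```

Emit:
arm_command --fingers '[1,1,1,1,1,1,1,1]' --travel '[[0,0,-0.015],[0,0,-0.04],[-0.01,0.014,-0.05],[-0.031,0.042,-0.05],[-0.053,0.073,-0.05],[-0.076,0.104,-0.05],[-0.097,0.133,-0.05],[-0.109,0.1496,-0.05]]' --dr '[[0,0,0],[0,0,0],[0,0,0],[0,0,0],[0,0,0],[0,0,0],[0,0,0],[0,0,0]]'

```text
time: 22.3
tool_pos: [0.4882, -0.1672, 0.078]
tool_rot: [3.141, -0.0, -3.14]
contact_force: [-0.2, -0.1, -0.7]
opening: 0.0478
grip_force: 12.0
```

Emit:
arm_command --fingers '[1,1,1,1,1,1,1,1]' --travel '[[0,0,0],[0,0,0.01],[0,0,0.025],[0,0,0.038],[0,0,0.045],[0,0,0.048],[0,0,0.0495],[0,0,0.0505]]' --dr '[[0,0,0],[0,0,0],[0,0,0],[0,0,0],[0,0,0],[0,0,0],[0,0,0],[0,0,0]]'

```text
time: 22.97
tool_pos: [0.4865, -0.1714, 0.0284]
tool_rot: [-3.141, -0.0, 3.141]
contact_force: [-4.0, -0.4, 12.8]
opening: 0.0475
grip_force: 12.0
```

Emit:
arm_command --fingers '[1,0.3,-0.5,-1,-1,-1,-1,-1]' --travel '[[0,0,0],[0,0,0],[0,0,0],[0,0,0],[0,0,0],[0,0,0],[0,0,-0.02],[0,0,-0.055]]' --dr '[[0,0,0],[0,0,0],[0,0,0],[0,0,0],[0,0,0],[0,0,0],[0,0,0],[0,0,0]]'

```text
time: 23.63
tool_pos: [0.4846, -0.169, 0.0801]
tool_rot: [3.138, -0.007, 3.142]
contact_force: [-0.1, -1.0, -0.4]
opening: 0.0836
grip_force: 0.0
```

Emit:
arm_command --fingers '[-1,-1,-1,-1]' --travel '[[0,0,-0.035],[0,0,-0.065],[0,0,-0.076],[0,0,-0.076]]' --dr '[[0,0,0],[0,0,0],[0,0,0],[0,0,0]]'

```text
time: 23.97
tool_pos: [0.4886, -0.171, 0.1619]
tool_rot: [-3.139, 0.006, -3.141]
contact_force: [-0.0, -0.2, -0.9]
opening: 0.092
grip_force: 0.0
```

```bash
python3 - <<'E'
from h import *
c=save('wrist','w8');s=observe();print(s['time'],s['tool_pos'])
cv2.imwrite('pics/w8.png',cv2.resize(c['color'],(800,600)))
E
```

```text
24.0167 [ 0.48754265 -0.17047558  0.1597318 ]
```

View pics/w8.png

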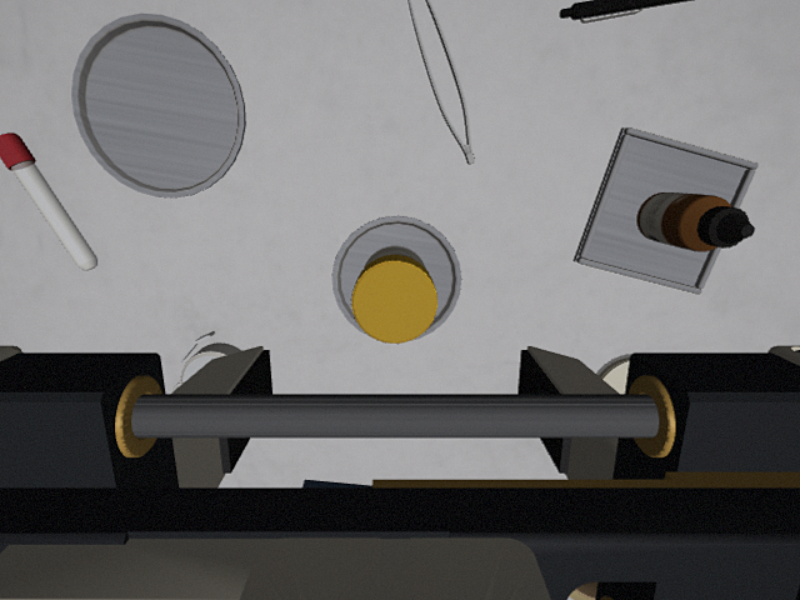

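The jar is upright in the third dish: lid at (395.5,301), dish at (397,278). The dropper stands upright in the tray.

```bash
python3 - <<'E'
from h import *
c=load('w8');k=.8
print(w(c,397*k,278*k,z=.01),w(c,395.5*k,301*k,z=.074))
E
```

```text
[ 0.48658588 -0.17002442  0.01      ] [ 0.48514543 -0.17089976  0.074     ]
```

Emit:
arm_command --fingers '[-1,-1,-1,-1,-1,-1,-1,-1]' --travel '[[0.007,0.025,0],[0.016,0.062,0],[0.026,0.1,0],[0.035,0.138,0],[0.042,0.162,0],[0.046,0.1764,0],[0.046,0.1764,0.01],[0.046,0.1764,0.035]]' --dr '[[0,0,0],[0,0,0],[0,0,0],[0,0,0],[0,0,0],[0,0,0],[0,0,0],[0,0,0]]'

```text
time: 24.68
tool_pos: [0.4417, 0.0072, 0.124]
tool_rot: [-3.141, 0.003, -3.139]
contact_force: [1.6, 0.2, -0.3]
opening: 0.0921
grip_force: 0.0
```

Emit:
arm_command --fingers '[-1,-1,-1,0,1,1,1,1]' --travel '[[0,0,0.03],[0,0,0.065],[0,0,0.09],[0,0,0.1],[0,0,0.102],[0,0,0.102],[0,0,0.102],[0,0,0.102]]' --dr '[[0,0,0],[0,0,0],[0,0,0],[0,0,0],[0,0,0],[0,0,0],[0,0,0],[0,0,0]]'

```text
time: 25.35
tool_pos: [0.4414, 0.0061, 0.0223]
tool_rot: [-3.141, 0.001, -3.141]
contact_force: [-0.4, 0.1, -0.1]
opening: 0.063
grip_force: 0.0
```

Emit:
arm_command --fingers '[1,1,1,1,1,1,1,1]' --travel '[[0,0,0],[0,0,0],[0,0,0],[0,0,0],[0,0,0],[0,0,0],[0,0,0],[0,0,0]]' --dr '[[0,0,0],[0,0,0],[0,0,0],[0,0,0],[0,0,0],[0,0,0],[0,0,0],[0,0,0]]'

```text
time: 26.02
tool_pos: [0.4411, 0.0062, 0.022]
tool_rot: [-3.142, 0.001, -3.141]
contact_force: [-0.0, 0.1, 4.9]
opening: 0.0318
grip_force: 12.0
```

Emit:
arm_command --fingers '[1,1,1,1,1,1,1,1]' --travel '[[0,0,-0.015],[0,0,-0.04],[0.004,-0.02,-0.05],[0.011,-0.055,-0.05],[0.019,-0.095,-0.05],[0.027,-0.135,-0.05],[0.034,-0.175,-0.05],[0.042,-0.215,-0.05]]' --dr '[[0,0,0],[0,0,0],[0,0,0],[0,0,0],[0,0,0],[0,0,0],[0,0,0],[0,0,0]]'

```text
time: 26.68
tool_pos: [0.3982, -0.2105, 0.0716]
tool_rot: [3.141, -0.0, -3.141]
contact_force: [1.2, -0.3, -0.8]
opening: 0.0318
grip_force: 12.0
```

Emit:
arm_command --fingers '[1,1,1,1,1,1,1,1]' --travel '[[0.008,-0.038,0],[0.015,-0.075,0],[0.02,-0.1,0],[0.022,-0.11,0],[0.022,-0.11,0.01],[0.022,-0.11,0.025],[0.022,-0.11,0.036],[0.022,-0.11,0.042]]' --dr '[[0,0,0],[0,0,0],[0,0,0],[0,0,0],[0,0,0],[0,0,0],[0,0,0],[0,0,0]]'

```text
time: 27.35
tool_pos: [0.3763, -0.3161, 0.0276]
tool_rot: [3.138, -0.002, -3.14]
contact_force: [-0.5, -0.6, -0.9]
opening: 0.0312
grip_force: 12.0
```

Emit:
arm_command --fingers '[1,1,1,1,1,0.3,-0.5,-1]' --travel '[[0,0,0.004],[0,0,0.006],[0,0,0.0075],[0,0,0.008],[0,0,0.008],[0,0,0.008],[0,0,0.008],[0,0,0.008]]' --dr '[[0,0,0],[0,0,0],[0,0,0],[0,0,0],[0,0,0],[0,0,0],[0,0,0],[0,0,0]]'

```text
time: 28.02
tool_pos: [0.3771, -0.3191, 0.0219]
tool_rot: [-3.141, 0.001, 3.141]
contact_force: [-0.8, -0.1, -1.1]
opening: 0.0408
grip_force: 0.0
```

Emit:
arm_command --fingers '[-1,-1,-1,-1,-1,-1,-1,-1]' --travel '[[0,0,0],[0,0,0],[0,0,-0.02],[0,0,-0.055],[0,0,-0.09],[0,0,-0.12],[0,0,-0.138],[0,0,-0.138]]' --dr '[[0,0,0],[0,0,0],[0,0,0],[0,0,0],[0,0,0],[0,0,0],[0,0,0],[0,0,0]]'

```text
time: 28.68
tool_pos: [0.3785, -0.3206, 0.1639]
tool_rot: [-3.135, 0.005, -3.141]
contact_force: [-0.2, 0.2, 0.2]
opening: 0.091
grip_force: 0.0
```

```bash
python3 - <<'E'
from h import *
c=save('wrist','w9');s=observe();print(s['time'],s['tool_pos'])
t=save('top','top9')
im=t['color']
def crop(u,v): return cv2.resize(im[v-37:v+38,u-50:u+50],(400,300),interpolation=cv2.INTER_CUBIC)
q=cv2.resize(c['color'],(400,300))
cv2.imwrite('pics/m9.png',np.vstack([np.hstack([crop(216,260),crop(280,212)]),np.hstack([crop(420,212),q])]))
E
```

```text
28.7333 [ 0.37765852 -0.31969231  0.16153532]
```

View pics/m9.png

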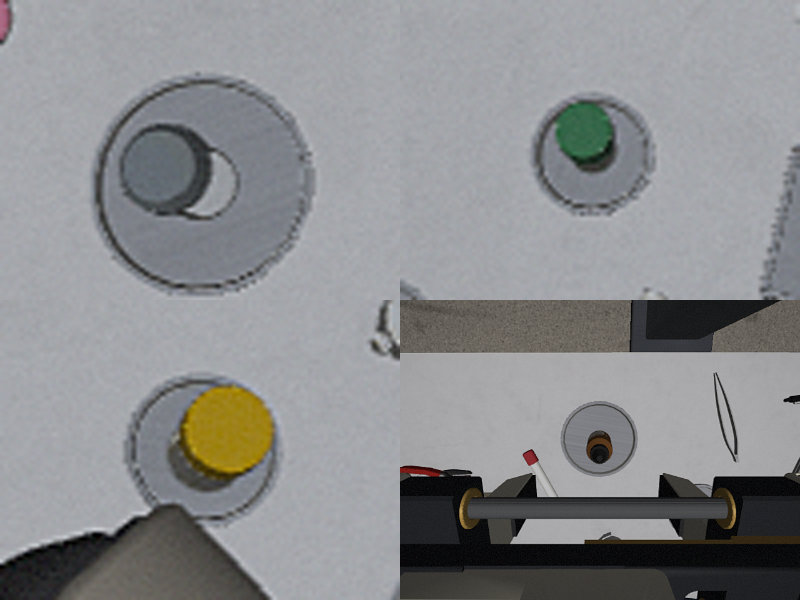

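All four stand upright in their own dishes.

```bash
python3 - <<'E'
from h import *
c=load('top9')
def f(u0,v0,x,y,z): return w(c,u0+(x+.5)/4-.5,v0+(y+.5)/4-.5,z=z)[:2].round(4)
print('little',f(230,175,184.5,129.5,.062)-f(230,175,194,152,.01))
print('jar',f(370,175,227.5,129.5,.074)-f(370,175,203,150,.01))
d=load('w9');k=1.6
print('drop',w(d,199*k,138.5*k,z=.01),w(d,199.5*k,148*k,z=.062),w(d,199.5*k,156*k,z=.086))
E
```

```text
little [0.0014 0.0002]
jar [-0.0025 -0.0003]
drop [ 0.37611777 -0.319454    0.01      ] [ 0.37583744 -0.31885304  0.062     ] [ 0.37825813 -0.31888851  0.086     ]
```

All are centred to within 3 mm, and the gripper is clear.

```bash
python3 -c "
from cell import *
print(hand_in())"
```

```text
the job is handed in; nothing more can be done
None
```

All four containers stand upright and released in their own dishes, centred to within about 3 mm, and the job was handed in at about 29 s of the 141 s limit.

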